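Swing home the hold-down of a revolving carving stand

ROBOT

A 6-joint arm with a two-finger parallel gripper is mounted at the origin on the work surface. World frame = base frame: x ahead of the robot, y to its left, z up, the work surface at z = 0. Lengths are in m, angles in rad, forces in N, time in s.
With the tool pointing down it reaches from about 0.4 to 0.825 m from the base axis. Payload 7 kg.
Tool frame: the origin (TCP) lies on the centre line of the jaws, within the pads' length; the fingertips stand arm.tip_reach ahead of it and the grasp point (between the pads) lies 5 mm behind it (arm.tip_reach is the distance from the TCP to the fingertips, in m); z points along the fingers, y is the line along which they close (so a half turn about z gives the same grasp; the last joint's range is limited). The gripper opens to 88 mm and grips with 3 to 60 N. Pads are 19 mm wide; open, the fingers measure 130 mm over their backs; the gripper's body (78 mm by 193 mm) begins 47 mm behind the grasp point.
Start: joints at [-0.938, 0.359, 0.012, 0, -1.224, -0.288], TCP at [0.228, -0.635, 0.241] pointing down, gripper open.
Joint ranges: [-3.07, 3.07], [-1.43, 2.12], [-1.02, 1.25], [-3.03, 1.67], [-3.05, -0], [-3.03, 3.03]. Speed limits (rad/s): [2.39, 2.39, 3.01, 3.14, 3.14, 3.14].

INTERFACE

Orientations are given as [roll, pitch, yaw] about the fixed x, y, z axes, in that order (R = Rz(yaw) Ry(pitch) Rx(roll)).
In Python, from station import status, optics, order, arm gives the robot as it stands. The module is installed in compiled form; this text tells all that it offers.
- The arm moves only by the shell command python3 -m jog 'ROWS' [FORCE]. ROWS is JSON, a list of rows, each a list of 3 entries, a list of its own where there are three numbers: the gripper command: -1 is shut, 1 is fully open, values between are in proportion, then the shift along the tool's x, y, z in mm, then the turn about the tool's z in rad. A call has 1 to 20 rows; each row is the pose to reach, as a shift and turn from the pose commanded when the call began, along the tool's axes at that moment; what a row does not reach only later rows make up. A row lasts 1/8 s, in which the tool goes at most 62.5 mm and 10.7 degrees, less where a joint would pass 70% of its speed; a pose out of reach is approached as far as the arm can. A call with a gripper value outside its range is refused whole. The fingers move at their own pace and stop on an object; FORCE is the grip in N (left out, the last holds). Time passes only in rows, so rows that repeat a pose let the fingers close. It gives the time, the measured TCP pose, the force, the opening and the grip force at its end, in the units of the state.
- status.get_state(): the state, without advancing time (a new reading comes with each control period).
- optics.grab_frame(name): name is "scene" or "side" or "wrist"; returns a dict with "color" (420x560x3 uint8, red, green, blue), "mtx" (3x3 intrinsics, pixels), "cam_to_world" (4x4, takes a point from camera to world coordinates). Camera axes: x right, y down, z forward; pixel columns grow to the right and rows downward; lengths in m; the calibration is good to about 2 mm. A picture is of the moment at which its call begins. There is no depth.
- order.job_done(): hands the job in; it is judged then, once.
The state is a dict: "t": time; "q": joint angles; "qd": joint speeds; "joint_efforts": joint torques, N m; "eef_pos": TCP position; "ee_rot": TCP orientation; "force": force on the tool from outside, world axes, zero at the start; "moment": the same for the moment, N m; "width": finger opening in m; "gripper_force": force on a finger pad.
Only numpy, scipy, OpenCV 4.12 (cv2) and the standard library are available. Lean on these libraries where they do the work, as an engineer would, in place of code of your own. Each camera call takes 0.05 s, during which the arm holds its last target. There are 200 camera calls.

TASK

A cello-bridge blank lies on the revolving carving stand. Lock it down: take the wooden handle of the stand's hold-down, press it firmly down so that the free-spinning round board sits on its felt brake, and keep pressing while you turn the handle clockwise (seen from above) until the hold-down's steel arm lies over the blank, against the upright stop peg. Then let go so that the board springs up again, and leave the other things on the bench where they are.

Things in the scene. Friction and masses are not known exactly. Their poses are not given: they have to be found in the camera images.
- handle (a point): Centre of the hold-down's pale wooden handle: a bar 86 mm long (its x), 24 mm wide (its y), 28 mm high, on a thin post on the vertical axis about which both board and hold-down turn. Unpressed, its underside is 106, centre 120, top 134 mm above the bench. +x points along the steel arm (20 mm wide, top 91 mm above the bench) which lies under the bar and sticks out 72 mm past its end.
- swing_tip (a point): Outer end of the steel hold-down arm, 115 mm from the axis, half-way up its thickness (84 mm above the bench).
- peg (a point): Top centre of the round steel stop peg, 14 mm thick, standing on the board 109 mm from the axis, top 96 mm above the bench. When the hold-down is home, the arm's clockwise side touches this peg; the arm's direction is then 0.16 rad anticlockwise of the peg's direction, as seen from the axis.
- holddown (a joint): Angle of the hold-down relative to the board (rad), growing clockwise seen from above: starts at 0 to 0.25; 1.35 is the end stop, arm against the peg. It is stiff: turning it takes about 0.2 N m, and it stays where it is left. Once at the stop, more turning can only drag the board round.
- board (a joint): Angle of the round wooden board (250 mm across, top 60 mm above the bench) relative to the fixed foot (rad), growing clockwise from above; any start. It spins freely, any number of turns (drag 0.01 N m), and carries the hold-down, blank and peg: turning the handle unpressed turns only the board.
- press (a joint): How far the board with all on it is pressed down (m). 0 is up (spring). About 3 N starts it, 5 N brings it on to the soft felt brake at 0.004, 15 N reaches 0.008; hard stop at 0.011 (24 N). From 0.0065 to 0.010 the brake holds the board well while the hold-down is turned; below about 0.005 it slips.
- plane_a: Bystander: brass finger plane, 69 mm long, 45 mm high, near the stand. Origin at its underside.
- plane_b: Bystander: smaller brass finger plane, 60 mm long, 40 mm high, near the stand. Origin at its underside.
- offcut: Bystander: pale wood offcut 140 x 50 x 22 mm near the stand. Origin at its underside.
- gouge: Bystander: gouge with round wooden handle, 240 mm long, 26 mm thick, lying beyond the stand. Origin at its underside.
- mallet: Bystander: turned wooden mallet, 210 mm long, 80 mm thick, lying to the robot's right. Origin at its underside.
- clamp: Bystander: steel bar clamp 330 mm long, 40 mm high, lying to the left. Origin at its underside.
- varnish: Bystander: amber glass jar 64 mm across, 85 mm high, near right. Origin at its underside.
- brush: Bystander: brush 190 mm long, near left. Origin at its underside.

How it is judged:
By the outcome, as a careful person would: the job done as asked, in the order asked, and still so for the second after the job is handed in, with the robot touching nothing.
It also fails if it takes over 40 s, if anything falls off the work surface, if the arm or the gripper's body presses on something with over 40 N, if the wrist force passes 120 N, or if a joint passes its speed limit or range.

## Working session

There is one attempt and no reset: what is moved stays moved. The work goes in short steps, Python scripts to look and compute and a shell command to move; the robot and the scene stay as the last step left them, time stands still between calls to the robot, and variables do not carry over. Pictures are saved under pics/ and viewed, at most 10 in all, crops included, and the job is handed in when it is done.

```bash
mkdir -p pics; python3 - <<'E'
from station import status, optics, arm
import cv2
print(status.get_state(), arm.tip_reach)
for n in ("scene","side"):
    f=optics.grab_frame(n); cv2.imwrite(f"pics/{n}0.png",f["color"][:,:,::-1]); print(n,f["mtx"],f["cam_to_world"])
E
```

```text
{'t': 0.0, 'q': array([-9.37884701e-01,  3.59365194e-01,  1.10558513e-02, -3.53585559e-04,
       -1.22409257e+00, -2.88114045e-01]), 'qd': array([ 9.66679684e-04,  1.32998186e-03,  1.29864889e-03,  1.52595834e-03,
       -7.00950581e-04,  8.27413140e-05]), 'joint_efforts': array([-5.69922977e-04, -5.82708621e+01,  2.93047339e+01,  6.99706480e+00,
        6.75002040e-03, -1.70778249e-04]), 'eef_pos': array([ 0.22798182, -0.63483664,  0.23963477]), 'ee_rot': array([ 3.13995879e+00, -1.37569432e-04, -2.79691538e+00]), 'force': array([ 0.45740829,  0.61453882, -0.45434642]), 'moment': array([0.06437115, 0.01690361, 0.01355374]), 'gripper_force': 0.0, 'width': 0.08712852007081975} 0.014
scene [[427.133321     0.         282.82922256]
 [  0.         427.133321   213.09696811]
 [  0.           0.           1.        ]] [[-0.18592456  0.6837653  -0.70561822  1.39478087]
 [ 0.98251544  0.12223674 -0.14043361  0.14709437]
 [-0.00977115 -0.71939085 -0.69453678  0.94197044]
 [ 0.          0.          0.          1.        ]]
side [[385.05755084   0.         281.88149342]
 [  0.         385.05755084 211.39971384]
 [  0.           0.           1.        ]] [[-0.93956276 -0.17892561  0.29190314  0.21441883]
 [-0.34235946  0.49954947 -0.79576399  0.90213581]
 [-0.00343751 -0.84760602 -0.53061495  0.71318666]
 [ 0.          0.          0.          1.        ]]
```

View pics/scene0.png

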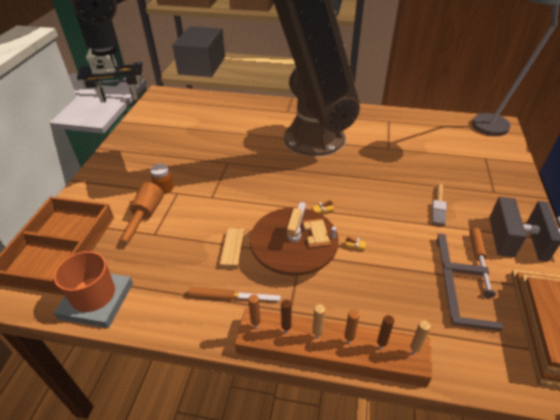

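View pics/side0.png

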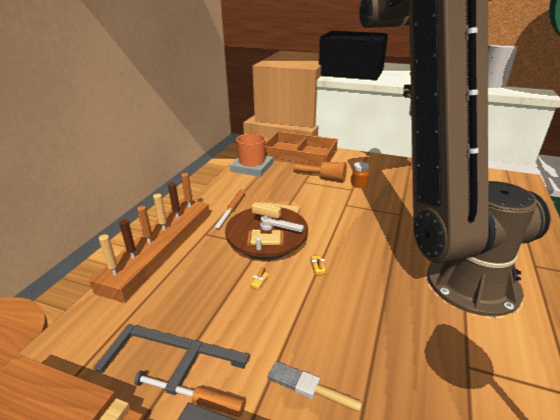

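The scene view shows the stand at about (294,239), with the handle near (296,220). The side view has the stand at about (267,230), with the handle near (267,210). The planes are beside the board on the robot's side and to the left. I'll enlarge both.

```bash
python3 - <<'E'
import cv2,numpy as np
a=cv2.imread("pics/scene0.png")[190:280,230:380]; b=cv2.imread("pics/side0.png")[185:295,215:340]
a=cv2.resize(a,None,fx=5,fy=5,interpolation=2); b=cv2.resize(b,None,fx=5,fy=5,interpolation=2)
cv2.imwrite("pics/sc.png",a); cv2.imwrite("pics/sd.png",b)
E
```

```text
(no output)
```

View pics/sc.png

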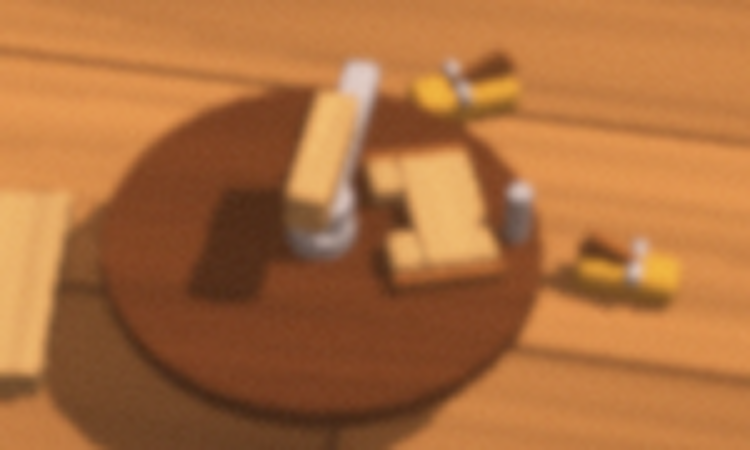

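View pics/sd.png

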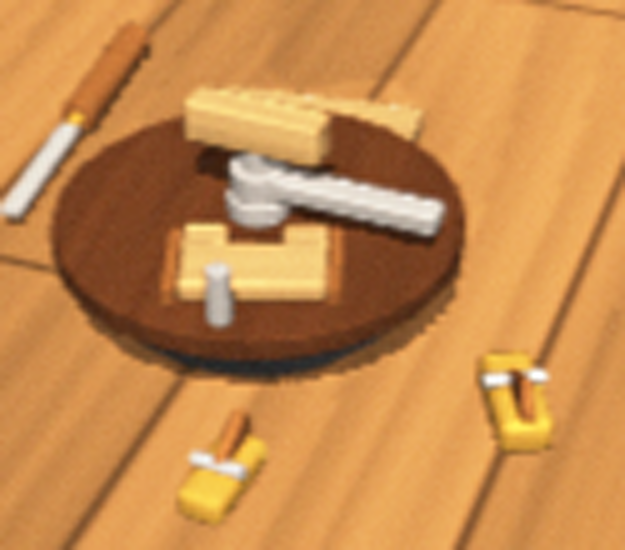

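The crop pixels I read:

| Point | Scene crop | Side crop |
|---|---|---|
| Handle top centre | (323,147) | (260,109) |
| Arm tip top | (362,67) | (440,208) |
| Peg top | (520,187) | (217,270) |

The steel arm points towards the robot, and the peg is on the left.

```bash
cat > h.py <<'E'
import numpy as np
from station import optics
def ray(f,p):
    T=f["cam_to_world"]; d=T[:3,:3]@np.linalg.solve(f["mtx"],[p[0],p[1],1.]); return T[:3,3],d
def onz(f,p,z):
    o,d=ray(f,p); return o+d*(z-o[2])/d[2]
def tri(rs):
    A=0;b=0
    for o,d in rs:
        d=d/np.linalg.norm(d);P=np.eye(3)-np.outer(d,d);A=A+P;b=b+P@o
    return np.linalg.solve(A,b)
E
python3 - <<'E'
from h import *
S=optics.grab_frame("scene");D=optics.grab_frame("side")
s=lambda x,y:(230+x/5-.4,190+y/5-.4)
d=lambda x,y:(215+x/5-.4,185+y/5-.4)
np.set_printoptions(precision=4,suppress=True)
P={}
for n,a,b,z in [("handle",(323,147),(260,109),.134),("tip",(362,67),(440,208),.091),("peg",(520,187),(217,270),.096)]:
    P[n]=tri([ray(S,s(*a)),ray(D,d(*b))]); print(n,P[n],onz(S,s(*a),z),onz(D,d(*b),z))
for c,g,(l,r,t,bm) in [(S,s,(102,543,85,412)),(D,d,(53,465,108,358))]:
    print("board",onz(c,g(l,(t+bm)/2),.06),onz(c,g(r,(t+bm)/2),.06),onz(c,g((l+r)/2,t),.06),onz(c,g((l+r)/2,bm),.06))
for a in [(322,92),(357,97),(325,206),(290,192)]: print("hc",onz(S,s(*a),.134))
h=P["handle"]
for k in("tip","peg"):
    v=P[k]-h; print(k,np.hypot(*v[:2]),np.arctan2(v[1],v[0]))
E
```

```text
handle [0.5866 0.0172 0.13  ] [0.591 0.018 0.134] [0.584  0.0228 0.134 ]
tip [0.4746 0.0216 0.0884] [0.4783 0.0225 0.091 ] [0.4734 0.0242 0.091 ]
peg [0.567  0.1256 0.0956] [0.5649 0.124  0.096 ] [0.5673 0.1292 0.096 ]
board [ 0.6186 -0.102   0.06  ] [0.575  0.1405 0.06  ] [ 0.465 -0.003  0.06 ] [0.7103 0.0386 0.06  ]
board [0.6938 0.0827 0.06  ] [0.4645 0.0005 0.06  ] [ 0.6324 -0.0905  0.06  ] [0.5351 0.1505 0.06  ]
hc [0.5486 0.0103 0.134 ]
hc [0.5492 0.0299 0.134 ]
hc [0.6339 0.0263 0.134 ]
hc [0.6271 0.0066 0.134 ]
tip 0.11209578723855136 3.1016583150884256
peg 0.11016388786398837 1.749838362829839
```

```bash
python3 -m jog '[[1,[-100,90,10],-0.5],[1,[-200,180,20],-1.0],[1,[-300,270,30],-1.5],[1,[-400,350,40],-2.0],[1,[-560,494,40],-2.4],[1,[-560,494,40],-2.757],[1,[-560,494,40],-2.757],[1,[-560,494,40],-2.757],[1,[-560,494,40],-2.757],[1,[-560,494,40],-2.757],[1,[-560,494,40],-2.757],[1,[-560,494,40],-2.757],[1,[-560,494,40],-2.757],[1,[-560,494,40],-2.757],[1,[-560,494,40],-2.757],[1,[-560,494,40],-2.757],[1,[-560,494,40],-2.757],[1,[-560,494,40],-2.757]]' 60
python3 - <<'E'
from h import *
from station import status
import cv2
print(status.get_state()["q"])
f=optics.grab_frame("wrist"); cv2.imwrite("pics/w1.png",f["color"][:,:,::-1]); print(f["mtx"],f["cam_to_world"])
E
```

```text
t: 2.45
eef_pos: [0.5882, 0.0189, 0.2006]
ee_rot: [-3.142, -0.0, -0.042]
force: [-0.4, 0.3, -0.4]
width: 0.0874
gripper_force: 0.0
[ 3.64044923e-01  2.46767189e-01 -2.41667139e-01 -2.57927417e-05
 -1.08230798e+00  1.16516620e+00]
[[289.81625266   0.         281.66407161]
 [  0.         289.81625266 209.26397871]
 [  0.           0.           1.        ]] [[-4.17900791e-02 -9.52963420e-01 -3.00190456e-01  6.69805231e-01]
 [-9.99126243e-01  4.00347595e-02  1.19987273e-02  1.53043446e-02]
 [ 5.83704461e-04  3.00429590e-01 -9.53803817e-01  3.43579283e-01]
 [ 0.00000000e+00  0.00000000e+00  0.00000000e+00  1.00000000e+00]]
```

View pics/w1.png

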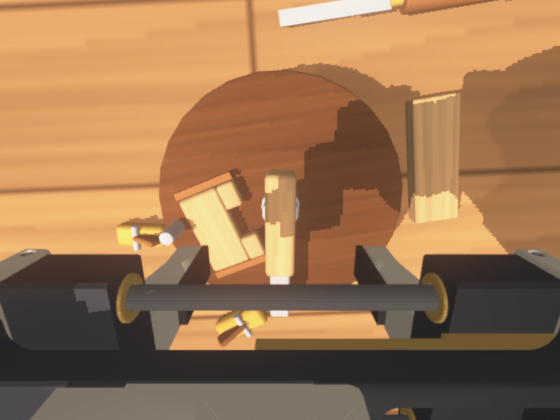

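The wrist view shows the handle between the jaws. Its top-face corners are about (266,181), (296,181), (264,277) and (294,277), and the arm end is at (280,316).

```bash
python3 - <<'E'
from h import *
f=optics.grab_frame("wrist")
np.set_printoptions(precision=4,suppress=True)
c=[onz(f,p,.134) for p in [(266,180),(296,180),(294,277),(264,277)]]
print(np.array(c),np.mean(c,0)); print("tip",onz(f,(280,316),.091), "peg",onz(f,(180,228),.096),"boardLR",onz(f,(160,188),.06),onz(f,(403,188),.06),onz(f,(281,70),.06))
E
```

```text
[[0.6269 0.0285 0.134 ]
 [0.6259 0.0065 0.134 ]
 [0.5454 0.0103 0.134 ]
 [0.5464 0.0348 0.134 ]] [0.5861 0.02   0.134 ]
tip [0.4748 0.025  0.091 ] peg [0.5778 0.112  0.096 ] boardLR [0.608  0.1398 0.06  ] [ 0.5978 -0.1036  0.06  ] [0.7106 0.0141 0.06  ]
```

```bash
python3 -m jog '[[1,[-1,-1,40],0.01],[1,[-1,-1,70],0.01],[1,[-1,-1,85],0.01],[1,[-1,-1,85],0.01],[-1,[-1,-1,85],0.01],[-1,[-1,-1,85],0.01],[-1,[-1,-1,85],0.01],[-1,[-1,-1,85],0.01],[-1,[-1,-1,85],0.01],[-1,[-1,-1,85],0.01],[-1,[-1,-1,85],0.01],[-1,[-1,-1,85],0.01]]' 60
```

```text
t: 4.05
eef_pos: [0.5873, 0.0202, 0.1156]
ee_rot: [-3.141, -0.0, -0.05]
force: [-0.8, 1.8, -0.3]
width: 0.0239
gripper_force: 60.0
```

Gripped at a width of 24 mm. Next I press down about 8 mm.

```bash
python3 -m jog '[[-1,[0,0,3],0],[-1,[0,0,6],0],[-1,[0,0,8],0],[-1,[0,0,8],0],[-1,[0,0,8],0]]' 60
```

```text
t: 4.68
eef_pos: [0.5875, 0.0201, 0.109]
ee_rot: [-3.141, -0.001, -0.049]
force: [-4.4, 1.6, 12.7]
width: 0.0236
gripper_force: 60.0
```

```bash
python3 -m jog '[[-1,[0,0,9],0],[-1,[0,0,9],0.1],[-1,[0,0,9],0.2],[-1,[0,0,9],0.3],[-1,[0,0,9],0.4],[-1,[0,0,9],0.5],[-1,[0,0,9],0.5]]' 60
python3 - <<'E'
from h import *
from station import status
import cv2
s=status.get_state();print(s["moment"],s["force"],s["q"])
f=optics.grab_frame("wrist"); cv2.imwrite("pics/w2.png",f["color"][:,:,::-1])
E
```

```text
t: 5.55
eef_pos: [0.5886, 0.0197, 0.1035]
ee_rot: [-3.14, -0.004, -0.549]
force: [-11.9, 1.7, 37.3]
width: 0.0237
gripper_force: 60.0
[-0.13720636  4.83385355 -0.16649464] [-11.87297407   1.69870665  37.32444619] [ 0.36674974  0.33966561 -0.36107774  0.00311013 -0.86623384  0.65293854]
```

View pics/w2.png

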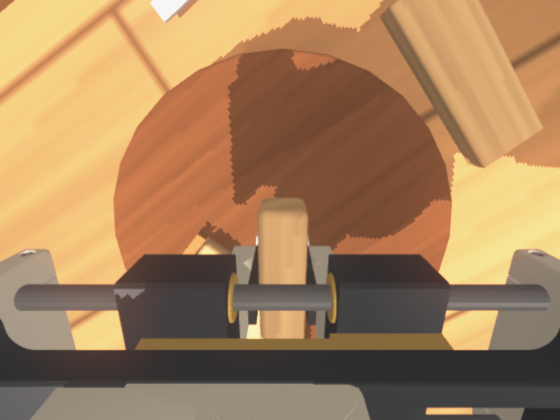

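I misread the shift: it counts from the pose at the start of this call, so I pressed too deep and hit the hard stop at 37 N. I'll back off 8 mm to about 14 N before turning further.

```bash
python3 -m jog '[[-1,[0,0,-4],0],[-1,[0,0,-8],0],[-1,[0,0,-8],0],[-1,[0,0,-8],0]]' 60
python3 - <<'E'
from h import *
from station import status
import cv2
s=status.get_state();print(s["moment"],s["force"])
f=optics.grab_frame("scene"); a=f["color"][190:280,230:380,::-1]; g=optics.grab_frame("side")["color"][185:295,215:340,::-1]
a=cv2.resize(a,(400,240),interpolation=2);g=cv2.resize(g,(400,352),interpolation=2)
cv2.imwrite("pics/c2.png",np.vstack([a,g]))
E
```

```text
t: 6.1
eef_pos: [0.5881, 0.0198, 0.1084]
ee_rot: [-3.141, -0.002, -0.549]
force: [-3.7, 0.8, 13.4]
width: 0.0236
gripper_force: 60.0
[-0.37916262  1.32156714 -0.01470174] [-3.6672168   0.77429982 13.42848843]
```

View pics/c2.png

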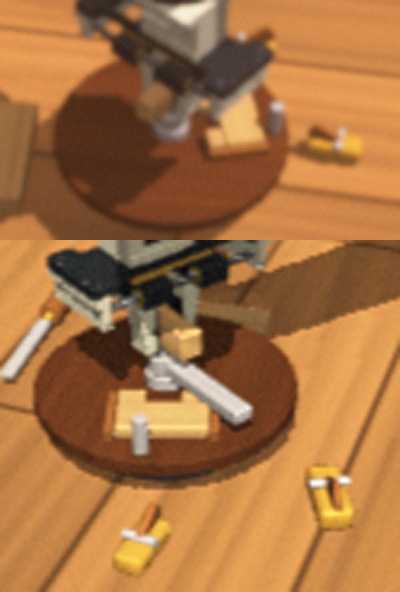

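The blank and peg haven't moved, apart from sitting lower with the press, so the brake holds. Continuing the turn.

```bash
python3 -m jog '[[-1,[0,0,0.6],0.05],[-1,[0,0,0.6],0.13],[-1,[0,0,0.6],0.21],[-1,[0,0,0.6],0.29],[-1,[0,0,0.6],0.37],[-1,[0,0,0.6],0.45],[-1,[0,0,0.6],0.52],[-1,[0,0,0.6],0.58]]' 60
python3 -c "
from station import status
s=status.get_state();print(s['moment'],s['force'])"
```

```text
t: 7.2
eef_pos: [0.5877, 0.0196, 0.1078]
ee_rot: [-3.141, -0.002, -1.13]
force: [-5.5, 0.5, 15.3]
width: 0.0234
gripper_force: 60.0
[-0.54539143  1.91841576  0.21865005] [-5.45616969  0.46164471 15.26813141]
```

```bash
cat > m.py <<'E'
from station import status
s=status.get_state();print("M",s['moment'].round(3),"yaw",round(s['ee_rot'][2],4))
E
python3 -m jog '[[-1,[0,0,0],0.03],[-1,[0,0,0],0.03]]' 60|sed -n 4p; python3 m.py
python3 -m jog '[[-1,[0,0,0],0.03],[-1,[0,0,0],0.03]]' 60|sed -n 4p; python3 m.py
```

```text
force: [-4.3, -0.0, 15.0]
M [-0.54   1.916  0.053] yaw -1.159
force: [-3.9, -0.1, 14.5]
M [-0.563  2.025  0.106] yaw -1.1889
```

```bash
python3 -m jog '[[-1,[0,0,0],0.03]]' 60|sed -n 4p; python3 m.py
python3 -m jog '[[-1,[0,0,0],0.02]]' 60|sed -n 4p; python3 m.py
python3 - <<'E'
from h import *
import cv2
f=optics.grab_frame("scene"); a=f["color"][195:265,260:360,::-1]; g=optics.grab_frame("side")["color"][195:275,215:315,::-1]
cv2.imwrite("pics/c3.png",np.hstack([cv2.resize(a,(400,320),interpolation=2),cv2.resize(g,(400,320),interpolation=2)]))
E
```

```text
force: [-4.1, 0.4, 14.0]
M [-0.515  2.025  0.218] yaw -1.2189
force: [-4.8, 0.5, 14.9]
M [-0.395  2.108  0.307] yaw -1.239
```

View pics/c3.png

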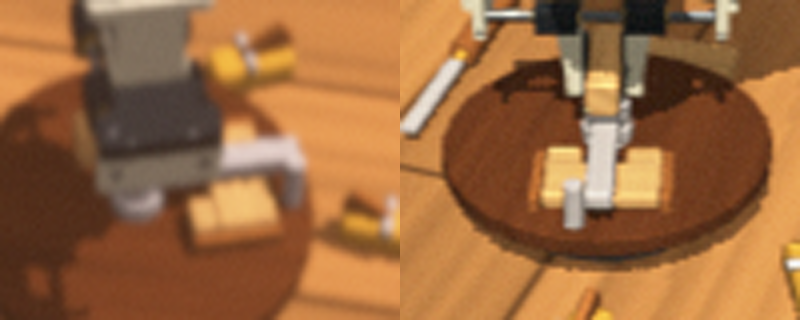

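The side view has the arm's edge at (590,195), next to or touching the peg at (573,185). The moment is rising. I'll carry on in small steps.

```bash
python3 -m jog '[[-1,[0,0,0],0.02]]' 60|sed -n 4p; python3 m.py
python3 -m jog '[[-1,[0,0,0],0.02]]' 60|sed -n 4p; python3 m.py
```

```text
force: [-4.8, 1.2, 14.6]
M [-0.475  2.086  0.313] yaw -1.2585
force: [-3.6, -0.0, 15.2]
M [-0.465  2.158  0.334] yaw -1.2787
```

```bash
cat > pm.py <<'E'
from h import *
import cv2
g=np.mean([optics.grab_frame("side")["color"][195:275,215:315,::-1] for _ in range(2)],0).astype(np.uint8)
g=cv2.resize(g,(400,320),interpolation=2)
o=cv2.imread("pics/c3.png")[:,400:]
for n,(x0,x1,y0,y1) in dict(peg=(158,184,172,236),blankR=(218,280,135,220),blankL=(122,160,135,220),arm=(188,218,150,212)).items():
    r=cv2.matchTemplate(g[y0-16:y1+16,x0-16:x1+16],o[y0:y1,x0:x1],cv2.TM_CCOEFF_NORMED); _,v,_,p=cv2.minMaxLoc(r); print(n,round(v,3),p[0]-16,p[1]-16,"(1/4 px)")
E
python3 pm.py; python3 -m jog '[[-1,[0,0,0],0.03]]' 60|sed -n 4p; python3 m.py; python3 pm.py
```

```text
peg 0.983 -6 -1 (1/4 px)
blankR 0.984 -3 1 (1/4 px)
blankL 0.981 -4 0 (1/4 px)
arm 0.967 -4 0 (1/4 px)
force: [-4.1, -0.4, 15.1]
M [-0.482  2.113  0.344] yaw -1.3087
peg 0.982 -11 -1 (1/4 px)
blankR 0.97 -6 1 (1/4 px)
blankL 0.963 -7 -1 (1/4 px)
arm 0.938 -8 0 (1/4 px)
```

Peg, blank and arm now move together and the moment holds steady at about 0.34 N m, so the arm is home against the peg. Next I ease up, open and retreat.

```bash
python3 -m jog '[[-1,[0,0,-3],0],[-1,[0,0,-6],0],[-1,[0,0,-9],0],[-1,[0,0,-9],0],[-1,[0,0,-9],0]]' 60; python3 m.py
```

```text
t: 9.25
eef_pos: [0.5873, 0.0197, 0.1149]
ee_rot: [3.141, -0.0, -1.31]
force: [-0.1, -2.1, 1.1]
width: 0.0236
gripper_force: 60.0
M [-1.562 -0.085 -0.041] yaw -1.3097
```

```bash
python3 -m jog '[[0,[0,0,0],0],[1,[0,0,0],0],[1,[0,0,0],0],[1,[0,0,0],0],[1,[0,0,0],0],[1,[0,0,0],0],[1,[0,0,-20],0],[1,[0,0,-60],0],[1,[0,0,-110],0],[1,[0,0,-150],0],[1,[0,0,-150],0],[1,[0,0,-150],0]]' 60; python3 - <<'E'
from h import *
import cv2
a=optics.grab_frame("wrist")["color"][:,:,::-1]; g=optics.grab_frame("side")["color"][185:295,215:340,::-1]
cv2.imwrite("pics/c4.png",np.hstack([cv2.resize(a,(400,300)),cv2.resize(g,(341,300),interpolation=2)]))
E
```

```text
t: 10.75
eef_pos: [0.5868, 0.02, 0.2646]
ee_rot: [3.141, 0.0, -1.31]
force: [-1.3, -0.3, -0.9]
width: 0.0877
gripper_force: 0.0
```

View pics/c4.png

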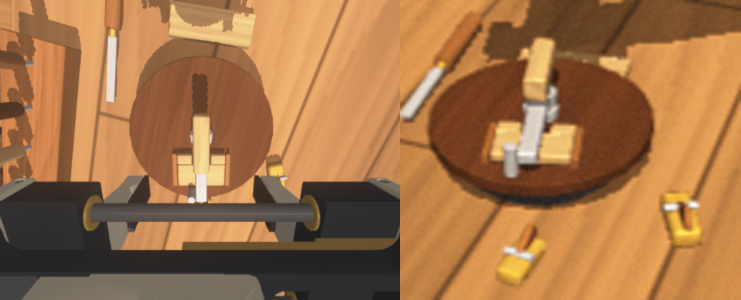

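The arm lies over the blank and touches the peg at (511,158) in the right-hand picture. The board is back up, the gripper is clear, and the planes, offcut and gouge in view haven't moved.

```bash
python3 -c "
from station import order
print(order.job_done())"
```

```text
the job is handed in; nothing more can be done
None
```

The hold-down is turned home over the blank against the stop peg, the handle is released, the board is up again, and I handed the job in at about 11 s; I briefly pressed to the hard stop (37 N) mid-turn, and past the peg the board dragged round a few hundredths of a radian.

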